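Hold the hand lens over the grain sample

TASK

Draw the hand lens out of its sloping stand by the handle, turn it until its glass is level, and hold it centred over the open dish that stands in the grey tray, with the glass about 10 cm above the worktop. Leave the tray, its dish and everything else on the bench where they are. The program finishes while still holding the lens there, steady and touching nothing but the gripper.

Things in the scene. Friction and masses are not known exactly. Their poses are not given: they have to be found in the camera images.
- lens_glass (a point): glass centre of the hand lens: clear glass in a thin ring 45 mm across, 9 mm thick; lens 108 mm long, 30 g, with a flat black handle 12 mm wide, 8 mm thick, 63 mm long. y axis: along the lens from handle to ring; z: normal of the glass (vertical when the glass is level); x: across the handle's width. In the stand y points 50 degrees below the level and z 40 degrees above it
- lens_handle (a point): point inside the lens's handle, mid thickness, 65.5 mm from the glass centre and 20 mm from the handle's end; axes as lens_glass. In the stand it is about 85 mm above the worktop with clear space round and under it; the 12 mm width is level there, so fingers from above can close on the handle's two narrow sides
- lens_stand: fixed aluminium stand, white base plate 126 x 70 mm (10 mm high), 60 mm high in all; a sloping channel 47 mm wide with lips over its edges holds the lens ring-down (1.5 mm play). Origin: on the worktop under the channel. The lens points down and along the stand's +x; the handle sticks out up and towards -x. It comes out only straight along the slope (50 degrees), up and towards -x; free after 50 mm
- stand_mouth (a point): middle of the upper end of the channel of the stand, where the handle comes out (on the channel's floor)
- dish_center (a point): centre, half-way up, of the open clear round dish with grain that stands in the grey tray, 68 mm across and 14 mm high; z up
- tray: shallow loose grey tray, 110 x 150 mm (x, y), walls 2 mm thick and 26 mm high, in which the dish stands. Origin: centre of its underside on the worktop
- spare_dish: another open clear round dish, 68 mm across and 14 mm high, on the bare worktop; not to be used or moved. Origin: centre of its underside
- tin_dish: lidded round aluminium dish, 61 mm across and 26 mm high, a bystander. Origin: centre of its underside
- sample_vial: capped sample vial, 33 mm across and 78 mm high, a bystander. Origin: centre of its underside
- rubber: eraser, 21 x 44 x 12 mm, a bystander. Origin: centre of its underside
Not all that is in view belongs to the job. Of the things like the part that bears lens_glass, leave any that is green; of the rest the smaller one is meant.

How it is judged:
On the way:
1. the lens is drawn out of the stand and carried free of it, in the fingers (distance between lens_glass and stand_mouth above 0.04 m and height (world z) of lens_glass above 0.06 m and contact force between lens and lens_stand below 0.05 N and contact force between the fingers and lens above 0.5 N), for 0.1 s.
At the end, for the whole second after the job is handed in: The fingers hold the lens still (under 20 mm/s), touching neither stand, tray nor dish; its glass is level within 15 degrees, its centre within 25 mm of the axis of the dish in the tray and 70 to 135 mm above the worktop; tray, dishes, vial and eraser are within 15 mm of where they stood (horizontal distance between lens_glass and dish_center below 0.025 m and height (world z) of lens_glass between 0.07 and 0.135 m and (angle between lens_glass's own z axis and vertical below 0.26 rad or angle between lens_glass's own z axis and vertical above 2.88 rad) and contact force between the fingers and lens above 0.5 N and contact force between lens and lens_stand below 0.05 N and contact force between lens and tray below 0.05 N and contact force between lens and sample_dish below 0.05 N and linear speed of lens below 0.02 m/s and distance of each of tray, dish_center, spare_dish, tin_dish, sample_vial, rubber from where it was at the start of the episode below 0.015 m); the arm keeps its last pose, push and grip.
It fails at once if the tray, a dish, the vial or the eraser is pushed out of its place (more than 15 mm) (distance of any of tray, dish_center, spare_dish, tin_dish, sample_vial, rubber from where it was at the start of the episode above 0.015 m).
It also fails if it takes over 35 s, if anything falls off the work surface, if the arm or the gripper's body presses on something with over 40 N, if the wrist force passes 120 N, or if a joint passes its speed limit or range.

ROBOT

A 6-joint arm with a two-finger parallel gripper is mounted at the origin on a cart in front of the work surface, level with it; the furniture and walls round the work are solid. World frame = base frame: x ahead of the robot, y to its left, z up, the work surface at z = 0. Lengths are in m, angles in rad, forces in N, time in s.
With the tool pointing down it reaches from about 0.275 to 0.825 m from the base axis. Payload 5.2 kg.
Tool frame: the origin (TCP) lies at the very end of the fingers, on their centre line; the grasp point (between the pads) lies 19 mm behind it; z points along the fingers, y is the line along which they close (so a half turn about z gives the same grasp; the last joint's range is limited). The gripper opens to 93 mm and grips with 3 to 60 N. Pads are 15 mm wide; open, the fingers measure 128 mm over their backs; the gripper's body (75 mm by 188 mm) begins 65 mm behind the grasp point.
Start: joints at [-1.545, 0.259, 1.535, -0, 1.348, -0.203], TCP at [0.125, -0.536, 0.219] pointing down, gripper open.
Joint ranges: [-3.14, 3.14], [-0.91, 2.08], [0.19, 2.58], [-1.22, 4.36], [0.22, 2.71], [-3.12, 3.12]. Speed limits (rad/s): [2.57, 2.57, 3.14, 3.14, 3.14, 3.14].

INTERFACE

Orientations are given as a rotation vector (axis times angle).
In Python, from workcell import telemetry, get_image, env, trace gives the robot as it stands.
- The arm moves only by the tool step_arm, never from a script. Its argument "increments" is a list of rows, each a list of 6 numbers: the shift along the tool's x, y, z in mm, then the turn, a rotation vector about the tool's x, y, z in units of 6 degrees (1.0 is 6 degrees). A call has 1 to 12 rows; each row is the pose to reach, as a shift and turn from the pose commanded when the call began, along the tool's axes at that moment; what a row does not reach only later rows make up. A row lasts 1/12 s, in which the tool goes at most 41.7 mm and 7.16 degrees, less where a joint would pass 70% of its speed; a pose out of reach is approached as far as the arm can. A call with a gripper value outside its range is refused whole. "jaw" is the opening in per cent of the stroke, from 0 (shut) to 100 (fully open), set as the call begins (left out, the last holds). The fingers move at their own pace and stop on an object; the grip force is fixed at half the most. Time passes only in rows, so rows that repeat a pose let the fingers close. It gives the time, the measured TCP pose, the force, the opening and the grip force at its end, in the units of the state.
- telemetry.get_state(): the state, without advancing time (a new reading comes with each control period).
- get_image(name): name is "scene" or "side" or "wrist"; returns a dict with "img" (400x640x3 uint8, blue, green, red), "z_map" (400x640 float32, m along the optical axis (not along the pixel's ray), 0 where there is no reading), "fx", "fy", "cx", "cy" (pixels), "R" (3x3) and "t" (3): a world point X has camera coordinates R X + t; the wrist camera has in their place "tool_from_camera" (4x4, takes a point from camera to tool coordinates, whose origin is the TCP and whose axes are the flange's). Camera axes: x right, y down, z forward; pixel columns grow to the right and rows downward; lengths in m; the calibration is good to about 2 mm. A picture is of the moment at which its call begins: read the wrist's pose just before it.
- env.job_done(): hands the job in; it is judged then, once.
Trained networks look in a picture, given as the dict that the camera call returned (one of the last four; its "shot" number tells which), for a name from the list of things; names that differ only in an ending like _2 or _b are one class to them, and where a whole thing is asked for, a point or a joint stands for the part that bears it (a point fixed in the world has none). Each returns a list of dicts, best first, with "conf" (0 to 1); they miss things now and then, are a little off and sometimes report something else, mostly with a low value. They report only what shows in the picture. A call takes as long as a camera call. They do not tell look-alikes from the thing itself.
- trace(picture, query): "mask" (400x640 bool, what is visible of it) and "xy" ([column, row] in pixels, amid what is visible of it).
The state is a dict: "time_s": time; "joint_pos": joint angles; "qvel": joint speeds; "effort": joint torques, N m; "eef_pos": TCP position; "tcp_rot": TCP orientation; "wrist_force": force on the tool from outside, world axes, zero at the start; "torque": the same for the moment, N m; "gripper_width": finger opening in m; "grasp_force": force on a finger pad.
Only numpy, scipy, OpenCV 4.12 (cv2) and the standard library are available. Lean on these libraries where they do the work, as an engineer would, in place of code of your own. Each camera call takes 0.05 s, during which the arm holds its last target. There are 200 camera calls.

## Working session

There is one attempt and no reset: what is moved stays moved. The work goes in short steps, Python scripts to look and compute and a tool call to move; the robot and the scene stay as the last step left them, time stands still between calls to the robot, and variables do not carry over. Pictures are saved under pics/ and viewed, at most 10 in all, crops included, and the job is handed in when it is done.

Besides the shell and the picture viewer there is one more tool, called after "Emit:" as name(argument=value, ...) on one line, values as JSON. step_arm: Moves the arm, as the interface text tells. Its arguments: {"type":"object","properties":{"increments":{"type":"array"},"jaw":{"type":"number"}},"required":["increments"]}

```bash
mkdir -p pics; cat > h.py <<'E'
import numpy as np, cv2
from scipy.spatial.transform import Rotation as Ro
from workcell import telemetry, get_image, env, trace
def pts(p,m=None):
    z=p["z_map"]; m=(z>0) if m is None else (m&(z>0))
    v,u=np.nonzero(m); d=z[v,u]
    c=np.c_[(u-p["cx"])*d/p["fx"],(v-p["cy"])*d/p["fy"],d]
    if "R" in p: return (c-p["t"])@np.array(p["R"])
    s=p["state"]; T=np.array(p["tool_from_camera"])
    return (c@T[:3,:3].T+T[:3,3])@Ro.from_rotvec(s["tcp_rot"]).as_matrix().T+s["eef_pos"]
def shot(n):
    s=telemetry.get_state(); p=get_image(n); p["state"]=s; return p
E
python3 - <<'E'
from h import *
a=shot("scene");b=shot("side")
cv2.imwrite("pics/a.png",a["img"]);cv2.imwrite("pics/b.png",b["img"])
for n,p in(("scene",a),("side",b)):
  for q in["lens_glass","lens_handle","lens_stand","stand_mouth","dish_center","tray","spare_dish","tin_dish","sample_vial","rubber"]:
    for r in trace(p,q)[:4]:
      P=pts(p,r["mask"]); print(n,q,round(r["conf"],2),np.round(r["xy"]),r["mask"].sum(),np.round(np.median(P,0),3) if len(P) else None)
s=telemetry.get_state();print(s)
E
```

```text
scene lens_glass 0.89 [295. 310.] 711 [ 0.363 -0.276  0.008]
scene lens_glass 0.83 [402. 256.] 314 [ 0.662 -0.28   0.007]
scene lens_glass 0.7 [338. 251.] 174 [ 0.518 -0.214  0.052]
scene lens_glass 0.59 [289. 213.] 386 [0.499 0.015 0.003]
scene lens_handle 0.94 [296. 308.] 677 [ 0.365 -0.276  0.008]
scene lens_handle 0.75 [396. 257.] 305 [ 0.661 -0.281  0.006]
scene lens_handle 0.54 [336. 248.] 172 [ 0.519 -0.213  0.052]
scene lens_stand 0.81 [328. 267.] 956 [ 0.501 -0.22   0.01 ]
scene stand_mouth 0.62 [332. 267.] 1057 [ 0.504 -0.22   0.01 ]
scene dish_center 0.85 [282. 176.] 315 [0.562 0.172 0.006]
scene tray 0.91 [292. 183.] 1221 [0.567 0.131 0.007]
scene tray 0.74 [339. 331.] 177 [ 0.408 -0.386  0.012]
scene spare_dish 0.64 [289. 213.] 385 [0.499 0.014 0.003]
scene tin_dish 0.69 [351. 185.] 267 [0.708 0.01  0.024]
scene sample_vial 0.83 [419. 217.] 298 [ 0.78  -0.214  0.048]
scene rubber 0.49 [335. 330.] 226 [ 0.409 -0.384  0.011]
side lens_glass 0.68 [288. 178.] 181 [ 0.664 -0.276  0.008]
side lens_glass 0.55 [388. 183.] 303 [ 0.365 -0.269  0.009]
side lens_handle 0.85 [385. 18
[... 678 characters left out ...]
_s': 1.1, 'joint_pos': array([-1.54477979e+00,  2.58589776e-01,  1.53500019e+00,  2.41659710e-05,
        1.34800211e+00, -2.02810033e-01]), 'qvel': array([-1.70779199e-03,  9.06157882e-04, -8.82989349e-05, -3.93031273e-04,
       -5.89668412e-04, -4.53451419e-04]), 'effort': array([-4.76428850e-04, -4.37215948e+01, -2.84309864e+01,  7.20014703e-02,
        3.10345867e-02, -1.24666255e-05]), 'eef_pos': array([ 0.12478539, -0.53566274,  0.21865817]), 'tcp_rot': array([3.12105105e+00, 3.58647610e-01, 3.67975951e-05]), 'wrist_force': array([ 0.48720129, -0.15763693,  0.89423761]), 'torque': array([ 0.03875447,  0.07512557, -0.0206153 ]), 'grasp_force': 0.0, 'gripper_width': 0.09321273359798798}
```

```bash
python3 - <<'E'
import cv2
a=cv2.imread("pics/a.png")[150:370,240:480];cv2.imwrite("pics/a2.png",cv2.resize(a,None,fx=2.7,fy=2.7,interpolation=2)) if 0 else cv2.imwrite("pics/a2.png",cv2.resize(a,(648,594),interpolation=cv2.INTER_CUBIC))
b=cv2.imread("pics/b.png")[130:330,220:430];cv2.imwrite("pics/b2.png",cv2.resize(b,(630,600),interpolation=cv2.INTER_CUBIC))
E
```

```text
(no output)
```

View pics/a2.png

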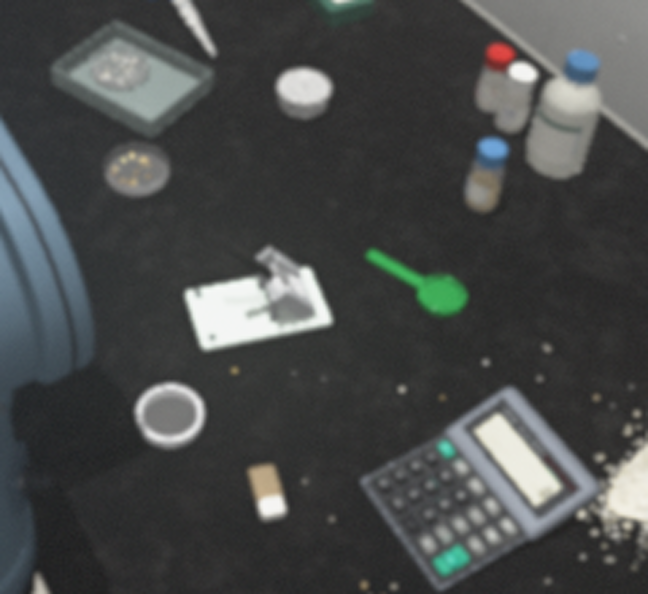

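View pics/b2.png

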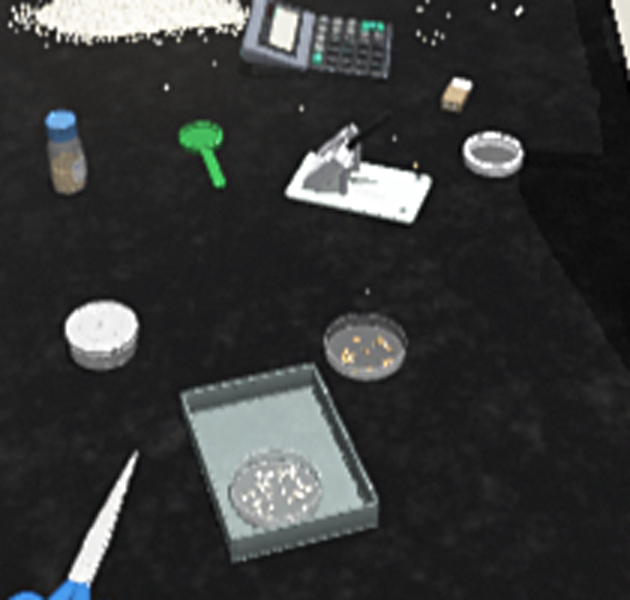

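The networks and the pictures agree on three lookalikes. One is the lens in the stand, at scene (338,251), with its dark handle up to the right in the side view. One is the green lens at (402,256). One is the larger white-ring lens at (295,310). The smaller one that isn't green is the lens in the stand. Next I measure the stand's direction and check the choice in a close crop.

```bash
python3 - <<'E'
from h import *
p=shot("side");q=shot("scene")
for p in(p,q):
  P=pts(p);Z=p["z_map"]; img=p["img"].reshape(-1,3)[(Z>0).ravel()]
  k=(img.min(1)>170)&(abs(P[:,2]-.01)<.008)&(abs(P[:,0]-.5)<.1)&(abs(P[:,1]+.21)<.08)
  print(k.sum(),cv2.minAreaRect((P[k,:2]*1000).astype(np.float32)))
  k=(P[:,2]>.035)&(abs(P[:,0]-.48)<.11)&(abs(P[:,1]+.21)<.08)
  H=P[k];c=img[k];o=np.argsort(-H[:,2])[::max(1,len(H)//30)]
  for i in o: print(np.round(H[i],3),c[i])
s=telemetry.get_state();T=np.array(get_image("wrist")["tool_from_camera"]);print(np.round(T,3))
E
```

```text
488 ((484.310302734375, -216.32081604003906), (186.35433959960938, 117.40868377685547), 8.88877010345459)
[ 0.485 -0.209  0.101] [34 34 35]
[ 0.49  -0.204  0.098] [39 38 40]
[ 0.482 -0.206  0.094] [27 27 27]
[ 0.498 -0.208  0.089] [34 34 35]
[ 0.498 -0.204  0.085] [22 23 22]
[ 0.501 -0.203  0.081] [21 22 21]
[ 0.506 -0.202  0.075] [21 20 19]
[ 0.506 -0.207  0.069] [24 24 25]
[ 0.509 -0.206  0.065] [40 39 39]
[ 0.52  -0.209  0.06 ] [14 15 14]
[ 0.523 -0.213  0.057] [118 117 116]
[ 0.528 -0.204  0.056] [255 255 255]
[ 0.524 -0.242  0.054] [195 192 192]
[ 0.536 -0.194  0.053] [141 138 137]
[ 0.529 -0.234  0.052] [196 191 190]
[ 0.524 -0.242  0.051] [168 165 164]
[ 0.527 -0.187  0.051] [134 130 129]
[ 0.536 -0.193  0.05 ] [126 123 122]
[ 0.526 -0.23   0.049] [151 149 149]
[ 0.524 -0.241  0.048] [161 158 158]
[ 0.517 -0.207  0.048] [188 184 182]
[ 0.526 -0.238  0.046] [112 111 109]
[ 0.525 -0.205  0.045] [233 231 230]
[ 0.527 -0.188  0.044] [139 136 134]
[ 0.532 -0.238  0.043] [132 129 128]
[ 0.526 -0.234  0.042] [246 244 244]
[ 0.539 -0.191  0.041] [130 129 127]
[ 0.533 -0.188  0.039] [1
[... 805 characters left out ...]
0.049] [196 196 193]
[ 0.522 -0.246  0.049] [125 125 123]
[ 0.527 -0.192  0.048] [152 152 151]
[ 0.537 -0.205  0.047] [151 151 149]
[ 0.51  -0.241  0.047] [146 146 144]
[ 0.512 -0.22   0.046] [147 148 146]
[ 0.509 -0.243  0.045] [121 120 119]
[ 0.521 -0.23   0.045] [220 220 219]
[ 0.516 -0.242  0.044] [124 124 123]
[ 0.533 -0.197  0.043] [150 152 150]
[ 0.521 -0.243  0.042] [121 121 120]
[ 0.533 -0.248  0.04 ] [150 149 148]
[ 0.533 -0.221  0.039] [168 167 168]
[ 0.533 -0.216  0.038] [175 177 176]
[ 0.537 -0.247  0.036] [163 162 161]
[ 0.508 -0.237  0.035] [122 125 121]
[[ 0.    -0.962 -0.275  0.076]
 [ 1.     0.     0.001 -0.001]
 [-0.001 -0.275  0.962 -0.166]
 [ 0.     0.     0.     1.   ]]
```

Emit:
step_arm(increments=[[36,-20,-2,0,0,0],[72,-39,-3,0,0,0],[108,-59,-5,0,0,0],[143,-78,-7,0,0,0],[179,-98,-8,0,0,0],[215,-118,-10,0,0,0],[251,-137,-12,0,0,0],[287,-157,-13,0,0,0],[323,-176,-15,0,0,0],[358,-196,-17,0,0,0],[394,-215,-18,0,0,0],[430,-235,-20,0,0,0]], jaw=100)

```text
time_s: 2.25
eef_pos: [0.4915, -0.2077, 0.2389]
tcp_rot: [3.121, 0.359, 0.0]
wrist_force: [-0.1, -0.4, -0.1]
gripper_width: 0.0931
grasp_force: 0.0
```

Emit:
step_arm(increments=[[0,0,0,0,0,0],[0,0,0,0,0,0]])

```text
time_s: 2.42
eef_pos: [0.4915, -0.2075, 0.2386]
tcp_rot: [3.12, 0.366, -0.0]
wrist_force: [0.4, 0.1, -0.7]
gripper_width: 0.0929
grasp_force: 0.0
```

```bash
python3 - <<'E'
from h import *
p=shot("wrist");print(p["state"]["eef_pos"],p["state"]["tcp_rot"],p["state"]["joint_pos"],p["state"]["time_s"])
cv2.imwrite("pics/w.png",p["img"])
P=pts(p);img=p["img"][p["z_map"]>0]
k=(img.min(1)>150)&(abs(P[:,2]-.01)<.005)&(abs(P[:,0]-.5)<.12)&(abs(P[:,1]+.21)<.08)
m=np.zeros(p["z_map"].shape,np.uint8); vv=np.argwhere(p["z_map"]>0)[k]; m[vv[:,0],vv[:,1]]=1
n,l,st,_=cv2.connectedComponentsWithStats(m);i=1+st[1:,4].argmax()
B=pts(p,l==i);print(len(B),cv2.minAreaRect((B[:,:2]*1000).astype(np.float32)))
for q in["lens_handle","lens_glass"]:
  for r in trace(p,q)[:3]:
    H=pts(p,r["mask"]);print(q,r["conf"],r["xy"],np.round(np.median(H,0),3),len(H))
k=(img.max(1)<75)&(P[:,2]>.05)&(P[:,2]<.115)&(abs(P[:,0]-.49)<.05)&(abs(P[:,1]+.21)<.03)
H=P[k];c=H.mean(0);d=np.linalg.svd(H-c)[2][0];print(len(H),c,d*np.sign(d[0]),H.min(0),H.max(0))
for z in np.arange(.06,.105,.005):
  b=H[abs(H[:,2]-z)<.0025]
  if len(b):print(round(z,3),len(b),np.round(b.mean(0),4),np.round([b[:,1].min(),b[:,1].max()],4))
E
```

```text
[ 0.49146818 -0.20745081  0.23855702] [ 3.12016406e+00  3.66053963e-01 -1.13822509e-04] [-6.08590895e-01  2.16005010e-01  1.54163635e+00 -7.13582481e-05
  1.38398597e+00  7.28648739e-01] 2.4167
3657 ((509.7506408691406, -212.76754760742188), (69.95279693603516, 125.8506088256836), 73.9493179321289)
lens_handle 0.72 [417.7, 24.0] [ 0.664 -0.279  0.007] 2503
lens_handle 0.63 [344.0, 269.9] [ 0.375 -0.274  0.008] 1977
lens_glass 0.89 [425.7, 28.0] [ 0.664 -0.28   0.007] 2411
lens_glass 0.71 [332.4, 149.4] [ 0.526 -0.214  0.047] 1637
515 [ 0.50306832 -0.20954428  0.080025  ] [ 0.62177633 -0.18034956 -0.76214712] [ 0.48317128 -0.21957235  0.05462809] [ 0.52337295 -0.20044905  0.10179791]
0.06 56 [ 0.5192 -0.2143  0.0599] [-0.2196 -0.2087]
0.065 50 [ 0.5152 -0.2132  0.0652] [-0.2185 -0.2081]
0.07 51 [ 0.5112 -0.212   0.07  ] [-0.217  -0.2065]
0.075 51 [ 0.5073 -0.2109  0.075 ] [-0.216  -0.2053]
0.08 55 [ 0.5035 -0.2095  0.0798] [-0.2139 -0.2049]
0.085 59 [ 0.499  -0.2084  0.0852] [-0.2129 -0.2033]
0.09 51 [ 0.4951 -0.2071  0.0901] [-0.2116 -0.2024]
0.095 58 [ 0.4912 -0.206   0.095 ] [-0.2105 -0.2007]
0.1 68 [ 0.4865 -0.205   0.0997] [-0.2096 -0.2004]
```

View pics/w.png

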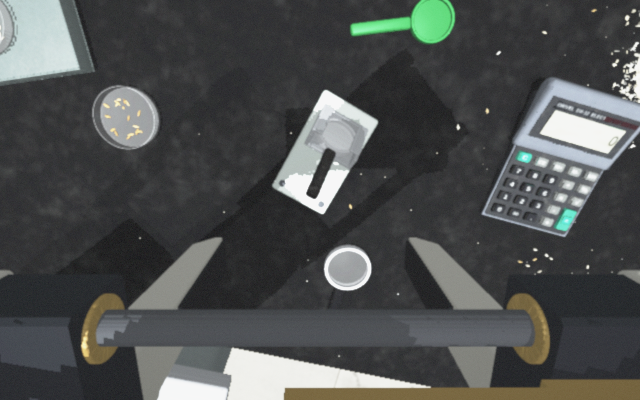

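```bash
cat >> h.py <<'E'
def pose(yaw,tilt):  # tool x at yaw, tilt about tool y (deg)
    return Ro.from_euler('z',yaw,degrees=True)*Ro.from_euler('x',180,degrees=True)*Ro.from_euler('y',tilt,degrees=True)
def inc(grasp,R,back=0,P0=None,R0=None):
    if P0 is None: s=telemetry.get_state();P0=s["eef_pos"];R0=Ro.from_rotvec(s["tcp_rot"])
    P=np.array(grasp)+(0.019-back)*R.apply([0,0,1])
    return np.round(np.r_[R0.inv().apply(P-P0)*1000,(R0.inv()*R).as_rotvec(degrees=True)/6],2),P
E
python3 - <<'E'
from h import *
g=[.494,-.207,.085];R=pose(-16.1,-25)
print(inc(g,R,.06))
E
```

```text
(array([ 20.29,   6.55, 116.31,   1.06,  -4.07,   4.78]), array([ 0.51064776, -0.21180513,  0.12215862]))
```

Emit:
step_arm(increments=[[3,1,15,0.15,-0.58,0.68],[6,2,33,0.3,-1.16,1.37],[9,3,50,0.45,-1.74,2.05],[12,4,66,0.61,-2.33,2.73],[15,5,83,0.76,-2.91,3.41],[17,6,100,0.91,-3.49,4.1],[20.3,6.5,116,1.06,-4.07,4.78],[20.3,6.5,116,1.06,-4.07,4.78],[20.3,6.5,116,1.06,-4.07,4.78],[20.3,6.5,116,1.06,-4.07,4.78]])

```text
time_s: 3.4
eef_pos: [0.511, -0.2121, 0.1235]
tcp_rot: [-2.981, 0.42, 0.657]
wrist_force: [0.1, -0.3, 0.3]
gripper_width: 0.0926
grasp_force: 0.0
```

```bash
python3 - <<'E'
from h import *
p=shot("wrist");print(p["state"]["joint_pos"],p["state"]["wrist_force"]);cv2.imwrite("pics/w2.png",p["img"])
R=pose(-16.1,-25);print(inc([.494,-.207,.085],R,0))
P=pts(p);img=p["img"][p["z_map"]>0]
k=(img.max(1)<75)&(P[:,2]>.06)&(P[:,2]<.115)&(abs(P[:,0]-.49)<.04)&(abs(P[:,1]+.21)<.02)
H=P[k];print(len(H))
for z in np.arange(.06,.105,.005):
  b=H[abs(H[:,2]-z)<.0025]
  if len(b):print(round(z,3),len(b),np.round(b.mean(0),4),np.round([b[:,1].min(),b[:,1].max()],4))
E
```

```text
[-0.526426    0.63152928  1.27367325 -0.10267953  1.65839918  1.33718546] [ 0.07763512 -0.26025211  0.25671119]
(array([ 9.000e-02, -3.000e-02,  6.237e+01,  0.000e+00, -4.000e-02,
        1.000e-02]), array([ 0.48628519, -0.20477323,  0.06778015]))
1449
0.06 77 [ 0.5181 -0.2143  0.0612] [-0.2192 -0.2094]
0.065 157 [ 0.515  -0.2138  0.065 ] [-0.2187 -0.2081]
0.07 163 [ 0.5111 -0.2125  0.07  ] [-0.2176 -0.2072]
0.075 169 [ 0.5065 -0.2114  0.075 ] [-0.2164 -0.2049]
0.08 192 [ 0.5025 -0.2104  0.08  ] [-0.2158 -0.204 ]
0.085 163 [ 0.4983 -0.209   0.0852] [-0.2148 -0.2029]
0.09 194 [ 0.4945 -0.208   0.09  ] [-0.2134 -0.2017]
0.095 191 [ 0.4903 -0.2069  0.095 ] [-0.2123 -0.2002]
0.1 143 [ 0.4867 -0.2057  0.0993] [-0.2113 -0.1994]
```

View pics/w2.png

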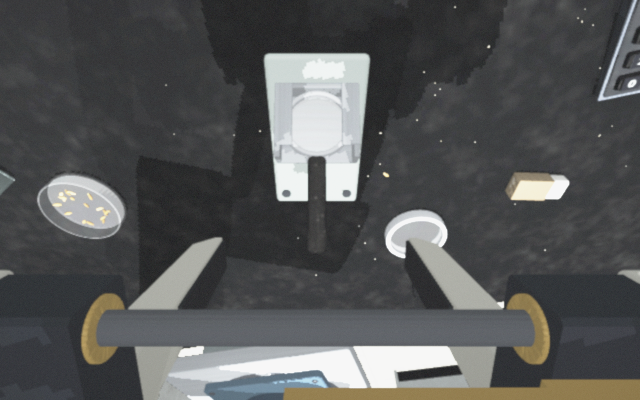

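The close view shows the clear lens with its handle at (317,205), midway between the fingers, and square to them. I go forward and close.

Emit:
step_arm(increments=[[0,0.6,20,0,0,0],[0,0.6,40,0,0,0],[0,0.6,55,0,0,0],[0,0.6,62,0,0,0],[0,0.6,62,0,0,0],[0,0.6,62,0,0,0]])

```text
time_s: 3.95
eef_pos: [0.4867, -0.2047, 0.0683]
tcp_rot: [-2.982, 0.42, 0.656]
wrist_force: [0.5, -0.2, 0.3]
gripper_width: 0.0929
grasp_force: 0.0
```

Emit:
step_arm(increments=[[0,0,0,0,0,0],[0,0,0,0,0,0],[0,0,0,0,0,0],[0,0,0,0,0,0],[0,0,0,0,0,0],[0,0,0,0,0,0],[0,0,0,0,0,0],[0,0,0,0,0,0],[0,0,0,0,0,0],[0,0,0,0,0,0]], jaw=0)

```text
time_s: 4.78
eef_pos: [0.4862, -0.2043, 0.0664]
tcp_rot: [-2.98, 0.42, 0.66]
wrist_force: [0.7, -0.4, 0.3]
gripper_width: 0.0308
grasp_force: 0.0
```

Emit:
step_arm(increments=[[0,0,0,0,0,0],[0,0,0,0,0,0],[0,0,0,0,0,0],[0,0,0,0,0,0],[0,0,0,0,0,0],[0,0,0,0,0,0]])

```text
time_s: 5.28
eef_pos: [0.4862, -0.2043, 0.0665]
tcp_rot: [-2.98, 0.42, 0.66]
wrist_force: [0.1, -0.2, -0.1]
gripper_width: 0.0118
grasp_force: 30.0
```

Emit:
step_arm(increments=[[-4.5,0,-2.1,0,0,0],[-9.1,0,-4.2,0,0,0],[-13.6,0,-6.3,0,0,0],[-18.1,0,-8.5,0,0,0]])

```text
time_s: 5.62
eef_pos: [0.4734, -0.2006, 0.0824]
tcp_rot: [-2.98, 0.42, 0.66]
wrist_force: [0.6, 0.3, -1.3]
gripper_width: 0.0116
grasp_force: 30.0
```

Emit:
step_arm(increments=[[-4.5,0,-2.1,0,0,0],[-9.1,0,-4.2,0,0,0],[-13.6,0,-6.3,0,0,0],[-18.1,0,-8.5,0,0,0],[-22.7,0,-10.6,0,0,0],[-27.2,0,-12.7,0,0,0],[-31.7,0,-14.8,0,0,0],[-36.3,0,-16.9,0,0,0],[-40.8,0,-19,0,0,0],[-45.3,0,-21.1,0,0,0],[-54,0,-25.3,0,0,0],[-54,0,-25.3,0,0,0]])

```text
time_s: 6.62
eef_pos: [0.4366, -0.1901, 0.129]
tcp_rot: [-2.981, 0.42, 0.659]
wrist_force: [0.6, 0.3, 0.3]
gripper_width: 0.0117
grasp_force: 30.0
```

```bash
python3 - <<'E'
from h import *
p=shot("side");q=shot("wrist");cv2.imwrite("pics/s3.png",np.hstack([cv2.resize(p["img"][100:340,220:460],(400,400)),q["img"][:,120:520]]))
s=telemetry.get_state();print(s["time_s"],s["joint_pos"],s["eef_pos"])
for r in trace(p,"dish_center")[:2]:
  D=pts(p,r["mask"]);print(r["conf"],len(D),np.median(D,0),D.min(0),D.max(0),cv2.minEnclosingCircle((D[:,:2]*1000).astype(np.float32)))
  D=D[D[:,2]<.02];print(cv2.minEnclosingCircle((D[:,:2]*1000).astype(np.float32)), np.percentile(D,[2,98],axis=0))
for r in trace(p,"tray")[:1]: D=pts(p,r["mask"]);print(cv2.minAreaRect((D[:,:2]*1000).astype(np.float32)))
E
```

```text
6.7167 [-0.55537216  0.50117782  1.49237982 -0.11478627  1.56825068  1.32032993] [ 0.43714846 -0.19031128  0.12800055]
0.96 660 [0.5625269  0.16439783 0.00564242] [ 5.29076367e-01  1.19778837e-01 -2.30942878e-05] [0.59430805 0.20465502 0.01949715] ((560.2428588867188, 162.07765197753906), 42.6246452331543)
((560.2428588867188, 162.07765197753906), 42.6246452331543) [[0.5310433  0.13446539 0.0022274 ]
 [0.59260007 0.20166285 0.01797581]]
((564.5480346679688, 141.6249237060547), (109.81664276123047, 155.0047607421875), 21.15558433532715)
```

View pics/s3.png

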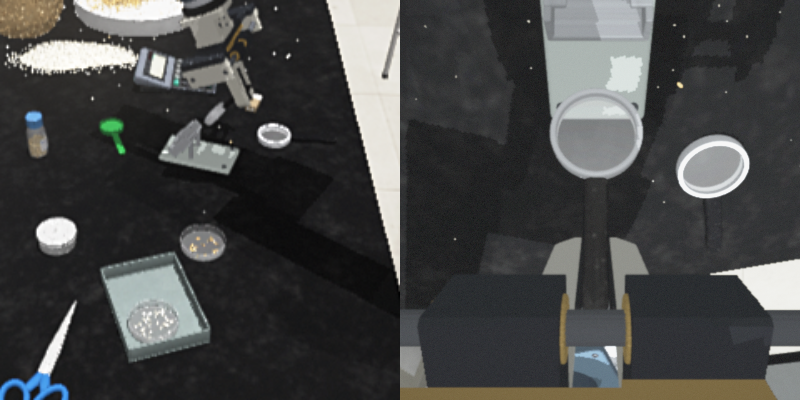

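The lens is out and straight in the fingers: the ring is at (595,135) in the wrist half and clear of the stand. Next I lift and level it.

```bash
python3 - <<'E'
from h import *
s=telemetry.get_state();R0=Ro.from_rotvec(s["tcp_rot"]);P0=s["eef_pos"]
g=P0-.019*R0.apply([0,0,1]);print(g)
g1=g+[0,0.03,.06];R1=pose(-16.1,25);a,P1=inc(g1,R1);print(a,P1)
y=14;G=np.array([.562,.167,.16]);d=np.array([np.cos(np.radians(y)),np.sin(np.radians(y)),0])
print(inc(G-.0655*d,pose(y,25),0,P1,R1))
E
```

```text
[ 0.44484762 -0.19244522  0.14470286]
[-1.828e+01 -2.883e+01 -5.767e+01 -0.000e+00  8.330e+00  1.000e-02] [ 0.45256244 -0.16467199  0.18748301]
(array([ -52.02, -320.19,   25.07,    2.12,    0.  ,   -4.55]), array([0.50623686, 0.15309669, 0.14278015]))
```

Emit:
step_arm(increments=[[-3,-3,-12,0,0.5,0],[-5,-6,-22,0,1.4,0],[-7,-10,-30,0,2.4,0],[-9,-14,-37,0,3.4,0],[-11,-18,-43,0,4.4,0],[-13,-22,-49,0,5.4,0],[-15,-25,-54,0,6.4,0],[-17,-28,-57,0,7.4,0],[-18,-29,-57.5,0,8.33,0],[-18,-29,-57.5,0,8.33,0],[-18,-29,-57.5,0,8.33,0]])

```text
time_s: 7.73
eef_pos: [0.4514, -0.1641, 0.1869]
tcp_rot: [2.981, -0.423, 0.657]
wrist_force: [0.4, -0.9, 0.5]
gripper_width: 0.0116
grasp_force: 30.0
```

Emit:
step_arm(increments=[[-2,-12,1,0.1,0,-0.2],[-6,-36,3,0.25,0,-0.55],[-11,-68,5,0.45,0,-0.95],[-16,-100,8,0.65,0,-1.4],[-21,-132,10,0.85,0,-1.85],[-26,-164,13,1.1,0,-2.3],[-32,-196,15,1.3,0,-2.8],[-37,-228,18,1.5,0,-3.25],[-42,-260,20,1.7,0,-3.7],[-47,-290,22,1.9,0,-4.1],[-51,-312,24,2.05,0,-4.4],[-52,-320,25,2.12,0,-4.55]])

```text
time_s: 8.73
eef_pos: [0.5075, 0.1567, 0.1423]
tcp_rot: [-2.992, -0.378, -0.661]
wrist_force: [-0.1, -0.2, 0.5]
gripper_width: 0.0115
grasp_force: 30.0
```

Emit:
step_arm(increments=[[0,0,0,0,0,0],[0,0,0,0,0,0],[0,0,0,0,0,0]])

```text
time_s: 8.98
eef_pos: [0.5065, 0.1526, 0.1427]
tcp_rot: [-2.994, -0.369, -0.663]
wrist_force: [0.7, -0.1, -0.5]
gripper_width: 0.0115
grasp_force: 30.0
```

```bash
python3 - <<'E'
from h import *
p=shot("wrist");cv2.imwrite("pics/w4.png",p["img"]);s=p["state"];print(s["time_s"],s["eef_pos"],s["joint_pos"],s["wrist_force"])
R=Ro.from_rotvec(s["tcp_rot"]);print("glass (kinematic)",s["eef_pos"]+R.apply([-0,0,-.019])+.0655*R.apply([np.cos(np.radians(25)),0,np.sin(np.radians(25))]),"axis",R.apply([np.cos(np.radians(25)),0,np.sin(np.radians(25))]))
for q in("lens_glass","dish_center","tray"):
  for r in trace(p,q)[:2]:
    D=pts(p,r["mask"]);print(q,r["conf"],r["xy"],len(D),np.median(D,0),np.percentile(D,[3,97],axis=0).round(3).tolist())
p=shot("side");cv2.imwrite("pics/s4.png",p["img"])
for q in("lens_glass","dish_center"):
  for r in trace(p,q)[:3]:
    D=pts(p,r["mask"]);print(q,r["conf"],r["xy"],len(D),np.median(D,0))
E
```

```text
8.9833 [0.50650715 0.15260995 0.14270507] [0.01208859 0.05800562 2.08112837 0.17731038 0.58397505 1.21038322] [ 0.67237893 -0.0508733  -0.47554217]
glass (kinematic) [0.5622629  0.16656187 0.15990951] axis [ 9.70112635e-01  2.42654908e-01 -2.67915211e-04]
lens_glass 0.86 [315.5, 151.8] 10039 [0.55288703 0.16021448 0.16416512] [[0.487, 0.146, 0.161], [0.581, 0.185, 0.167]]
dish_center 0.83 [301.2, 192.0] 2114 [0.55730031 0.17857448 0.0043835 ] [[0.532, 0.138, 0.003], [0.58, 0.201, 0.017]]
lens_glass 0.63 [318.4, 239.0] 460 [0.5565579  0.16200939 0.16420594]
lens_glass 0.6 [285.4, 177.8] 121 [ 0.66687373 -0.28073784  0.0076057 ]
lens_glass 0.54 [408.0, 183.2] 95 [ 0.30186208 -0.26764749  0.01014078]
dish_center 0.69 [312.9, 295.8] 697 [0.56247183 0.16519203 0.00566562]
```

View pics/w4.png

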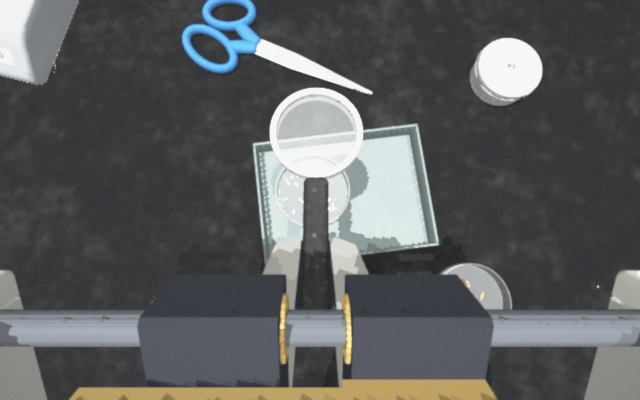

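The wrist view shows the level ring at (316,133) above the tray, with the dish at (313,192) farther below. The positions agree in x and y, so I lower straight down by 58 mm.

Emit:
step_arm(increments=[[-4,0,9,0,0,0],[-8,0,18,0,0,0],[-13,0,27,0,0,0],[-17,0,36,0,0,0],[-21,0,45,0,0,0],[-24,0,51,0,0,0],[-24.5,0,52.6,0,0,0],[-24.5,0,52.6,0,0,0],[-24.5,0,52.6,0,0,0],[-24.5,0,52.6,0,0,0],[-24.5,0,52.6,0,0,0],[-24.5,0,52.6,0,0,0]])

```text
time_s: 10.33
eef_pos: [0.5064, 0.1531, 0.0852]
tcp_rot: [-2.993, -0.37, -0.666]
wrist_force: [-0.5, -0.4, 0.3]
gripper_width: 0.0115
grasp_force: 30.0
```

```bash
python3 - <<'E'
from h import *
p=shot("side");s=p["state"];R=Ro.from_rotvec(s["tcp_rot"]);a=R.apply([np.cos(np.radians(25)),0,np.sin(np.radians(25))])
print(s["time_s"],s["eef_pos"]+R.apply([0,0,-.019])+.0655*a,a,s["grasp_force"],abs(s["qvel"]).max(),s["wrist_force"])
cv2.imwrite("pics/s5.png",cv2.resize(p["img"][150:350,200:440],(720,600)))
for q in("lens_glass","dish_center"):
  for r in trace(p,q)[:2]:
    D=pts(p,r["mask"]);print(q,r["conf"],r["xy"],len(D),np.median(D,0))
w=shot("wrist")
for r in trace(w,"lens_glass")[:1]:
    D=pts(w,r["mask"]);D=D[D[:,2]>.08];n=np.linalg.svd(D-D.mean(0),full_matrices=False)[2][2];print(np.percentile(D,[1,50,99],axis=0).round(3),n)
E
```

```text
10.3333 [0.56213049 0.16709047 0.10249061] [0.96995989 0.24326165 0.00125923] 29.966910481452942 0.0019640689963651824 [-0.53377199 -0.40149028  0.30765133]
lens_glass 0.65 [372.3, 160.3] 72 [ 0.41058121 -0.3725572   0.0122456 ]
lens_glass 0.49 [287.9, 180.3] 216 [ 0.66234537 -0.27169395  0.00711831]
dish_center 0.62 [311.6, 294.4] 639 [0.5625873  0.16388014 0.00588862]
[[0.483 0.145 0.103]
 [0.552 0.161 0.106]
 [0.582 0.188 0.11 ]] [-0.03314218 -0.00725005 -0.99942435]
```

View pics/s5.png

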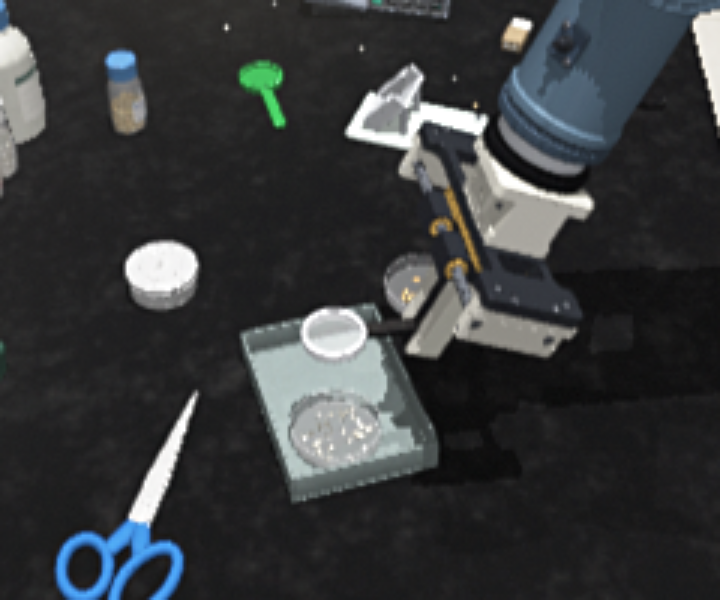

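The side view shows the level lens at (335,333), with the dish at (335,430) below it. The tray, dishes, vial and eraser are where they stood. I hand in.

```bash
python3 -c "
from workcell import env;print(env.job_done())"
```

```text
the job is handed in; nothing more can be done
None
```

I drew the lens from its stand and handed the job in still holding it: glass level to about 2° and about 10 cm above the worktop, centred over the tray's dish to within a few millimetres. Nothing else on the bench was seen to move; the hand-in returned no verdict.

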